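# Fold out the crank and clamp the charging case in its dock

## Task

Clamp the navy charging case in the crank dock: first swing the folded crank handle up until it stands fully upright, then turn the crank clockwise (seen from above) until the jaw has pushed the case square against the backstop's bumper and holds it snugly, with about 14 N (8 to 22 N is fine, more than 30 N at any moment would harm the case). Then let go, leaving the handle up and the case clamped, and do not disturb the other things.

Things in the scene. Friction and masses are not known exactly. Their poses are not given: they have to be found in the camera images.
- dock: Fixed crank dock, origin on the table under the crank axis. Aluminium base plate 110 (x) x 310 (y, from -65 to +245) x 12 mm high; white gearbox 110 x 120 x 33 mm on it, centred on the crank axis, its top 45 mm above the table. The jaw slides from the gearbox along the dock's +y towards the backstop; the case stands between them on the plate.
- crank_axis (a point): Point on the crank's vertical turning axis, 65 mm above the table, at the top of the arm's hub. Force at the upright handle (45 mm out): 8 N to overcome the crank's friction brake (0.36 N m), plus about 0.3 of the jaw's force on the case. The brake keeps the jaw where it is left, under load up to 24 N.
- handle_hinge (a point): Hinge of the folding handle at the crank arm's outer end, 45 mm from the crank axis, 76 mm above the table; its axis is level and square to the arm. The arm is a flat bar 12 mm wide, its top 65 mm above the table, on a hub 16 mm across. With the handle upright this point is its foot. The point's x axis points along the arm, away from the crank axis.
- handle_end (a point): Free end of the handle, 59 mm from the hinge. The handle is a black sleeve of 18 mm diameter covering 15 to 59 mm from the hinge, and it spins freely on its stem. Folded, it lies level above the arm, pointing from the hinge to the crank axis and 14 mm past it, 76 mm above the table (its underside 22 mm above the gearbox top); upright its end is 135 mm above the table.
- handle (a joint): Folding hinge of the handle, rad: 0 folded flat on the arm, 1.57 upright, stop at 1.60 (just past upright). A friction hinge (0.04 N m) that stays where it is left; count it as fully upright above 1.4.
- crank (a joint): Crank angle, rad, growing as it turns clockwise seen from above (the closing way); range 0 to 6.7. Each rad drives the jaw 15 mm towards the backstop. Once the case is against the backstop the jaw force climbs steeply, by about 15 N per mm of jaw travel (0.22 N per mrad of crank).
- case: Loose navy plastic charging case, origin under its centre: a 56 x 56 x 40 mm block with a round twist lid 48 mm across and 8 mm high on top, and a thin 4 mm bar on that; 0.15 to 0.31 kg. It stands on the dock plate (12 mm above the table), between jaw and backstop, with a gap to each and up to 3.5 degrees askew; square to the dock when clamped.
- dish: White ceramic dish, 90 mm across, 24 mm high, origin under its centre, on the table beside the dock. Leave alone.
- flashlight: Aluminium flashlight lying on the table beside the dock, 115 mm long along its y, 32 mm high. Leave alone.
- tip_holder: Wooden ear-tip holder with eight small pegs, 44 x 90 mm, 31 mm high, on the table beside the gearbox. Leave alone.
- mug: Ceramic mug, 80 mm across, 85 mm high. Leave alone.
- earbud_box: Small rounded white box, 62 x 48 x 26 mm. Leave alone.
- watch_tin: Square steel tin, 85 x 85 x 40 mm. Leave alone.
- glasses_case: Rounded dark glasses case, 160 x 60 x 40 mm. Leave alone.
- jaw: Sliding jaw, a plate 84 wide x 36 high (13 to 49 mm above the table) x 11 mm thick with a springy rubber pad on its face; origin at table height in the plane of the pad's face, which looks to the dock's +y. At crank 0 the face lies at dock y = 75 mm, and 15 mm farther per rad.
- backstop: Backstop plate 96 wide x 44 mm high (to 57 mm above the table), origin at table height in the plane of its face, which looks to the dock's -y; set at dock y = 208 to 224 mm, it stays there. It carries a black bumper (60 x 30 mm) on two screws whose front, which the case meets, stands 6 to 12 mm before the plate's face: how far was set by an earlier user and is not measured, so feel for it.
Things that resemble listed ones, but are neither listed nor needed, are in the scene too. What is meant by the case is not orange or turquoise, and is the smaller of those in its own colour.

How it is judged:
On the way, in this order (a step that is already met when the one before it is completed fails the run):
1. the crank handle is unfolded upright (hinge above 1.4 rad) before the jaw presses the case against the backstop (value of joint handle above 1.4 rad and contact force between jaw and case below 3 N), for 0.2 s.
2. the jaw presses the case with more than 6 N and the case presses on the backstop (contact force between jaw and case above 6 N and contact force between case and backstop above 5 N), for 0.2 s.
At the end, for the whole second after the job is handed in: The handle is still up (hinge above 1.3 rad); the jaw presses the case with 6 to 24 N and the case presses the backstop with more than 5 N; the case stands upright (tilt under 0.1 rad), square to the dock (within 0.06 rad) and still, the crank at rest (under 0.05 rad/s) (all of step 2 and value of joint handle above 1.3 rad and contact force between jaw and case below 24 N and angle between case's own z axis and vertical below 0.1 rad and angle between the y axis of case and the y axis of dock, either way round below 0.06 rad and linear speed of case below 0.01 m/s and velocity of joint crank between -0.05 and 0.05 rad/s); the robot touches nothing.
It fails at once if the case is squeezed by the jaw with more than 32 N (contact force between jaw and case above 32 N).
It fails at once if one of the other things is moved more than 30 mm (distance of any of dish, flashlight, tip_holder, mug, earbud_box, watch_tin, glasses_case from where it was at the start of the episode above 0.03 m).
It also fails if it takes over 72 s, if anything falls off the work surface, if the arm or the gripper's body presses on something with over 40 N, if the wrist force passes 120 N, or if a joint passes its speed limit or range.

## Robot

A 6-joint arm with a two-finger parallel gripper is mounted at the origin on the work surface. World frame = base frame: x ahead of the robot, y to its left, z up, the work surface at z = 0. Lengths are in m, angles in rad, forces in N, time in s.
With the tool pointing down it reaches from about 0.35 to 0.85 m from the base axis. Payload 8.1 kg.
Tool frame: the origin (TCP) lies at the very end of the fingers, on their centre line; the grasp point (between the pads) lies 19 mm behind it (arm.tcp_to_grasp is the distance from the TCP to the grasp point, in m); x points along the fingers, y is the direction in which the jaws open and shut, and the axes are right-handed (so a half turn about x gives the same grasp; the last joint's range is limited). The gripper opens to 93 mm and grips with 3 to 60 N. Pads are 15 mm wide; open, the fingers measure 128 mm over their backs; the gripper's body (75 mm by 188 mm) begins 65 mm behind the grasp point.
Start: joints at [1.097, 0.13, 1.488, -0, 1.523, -0.085], TCP at [0.227, 0.555, 0.193] pointing down, gripper open.
Joint ranges: [-2.96, 2.96], [-0.89, 2.26], [0.02, 2.5], [-1.34, 4.48], [0, 2.73], [-2.66, 2.66]. Speed limits (rad/s): [2.39, 2.39, 2.79, 3.14, 3.14, 3.14].

## Interface

Orientations are given as a rotation vector (axis times angle).
In Python, from cell import arm gives the robot as it stands. Calls block until the motion is done:
- arm.move_ptp(position, orientation): joint-space move of the TCP to a pose.
- arm.move_linear(position, rot=None, vel=0.15): straight line of the TCP; rot=None keeps the orientation; vel is the mean speed in m/s.
- arm.move_joints(angles): joint-space move.
- arm.gripper_to(opening, effort=None): opening from 0.0 (shut) to 1.0 (fully open); effort is the grip in N (None keeps the last); returns when the fingers have stopped.
- arm.hold(seconds).
- arm.ik(position, orientation): joint angles nearest the present ones, or None.
- arm.state(): the state.
- arm.camera(name): name is "scene" or "side" or "wrist"; returns a dict with "pixels" (420x560x3 uint8, red, green, blue), "depth" (420x560 float32, m along the optical axis (not along the pixel's ray), 0 where there is no reading), "fov_y" (degrees; the focal length in pixels is half the picture's height over the tangent of half this angle, whatever the lens; pixels are square), "cx", "cy" (the principal point, pixels), "xyz" and "attitude" of the camera in the world; the wrist camera has in their place "tool_from_camera" (4x4, takes a point from camera to tool coordinates, whose origin is the TCP and whose axes are the tool frame's). Camera axes: x right, y up, looking along -z (the intrinsics and any distortion apply to the point x, -y, -z); pixel columns grow to the right and rows downward; lengths in m; the calibration is good to about 2 mm. A picture is of the moment at which its call begins: read the wrist's pose just before it.
A pose or a line that the arm cannot do raises arm.IKError and nothing moves.
- arm.close_job(): hands the job in, once; it reports no verdict.
The state is a dict: "clock": time; "joint_positions": joint angles; "joint_velocities": joint speeds; "effort": joint torques, N m; "position": TCP position; "tcp_rot": TCP orientation; "contact_force": force on the tool from outside, world axes, zero at the start; "torque": the same for the moment, N m; "width": opening from 0.0 (shut) to 1.0 (fully open).
Only numpy, scipy, OpenCV 4.12 (cv2) and the standard library are available. Lean on these libraries where they do the work, as an engineer would, in place of code of your own. Each camera call takes 0.05 s, during which the arm holds its last target. There are 200 camera calls.

## Working session

There is one attempt and no reset: what is moved stays moved. The work goes in short steps, each a Python script; the robot and the scene stay as the last script left them, time stands still between calls to the robot, and variables do not carry over. Pictures are saved under pics/ and viewed, about 8 in all and at most 12, crops included, and the job is handed in when it is done.

```bash
ls; mkdir -p pics; cat > h.py <<'E'
import numpy as np, cv2, pickle
from scipy.spatial.transform import Rotation as R
from cell import arm
def snap(name,fn):
    s=arm.state(); c=arm.camera(name); c['state']=s
    pickle.dump(c,open(f'pics/{fn}.pkl','wb'))
    cv2.imwrite(f'pics/{fn}.png',c['pixels'][:,:,::-1]); return c
def cam_pose(c):
    if 'tool_from_camera' in c:
        T=np.eye(4);T[:3,:3]=R.from_rotvec(c['state']['tcp_rot']).as_matrix();T[:3,3]=c['state']['position']
        return T@np.array(c['tool_from_camera'])
    T=np.eye(4);a=np.array(c['attitude'])
    T[:3,:3]=a if a.shape==(3,3) else (R.from_rotvec(a).as_matrix() if a.size==3 else R.from_quat(a).as_matrix())
    T[:3,3]=c['xyz'];return T
def px(c,u,v,z=None):
    """world point of pixel from depth, or on plane height z"""
    f=210/np.tan(np.radians(c['fov_y'])/2);T=cam_pose(c)
    d=np.array([(u-c['cx'])/f,-(v-c['cy'])/f,-1.])
    if z is None:
        return T[:3,3]+T[:3,:3]@d*c['depth'][int(round(v)),int(round(u))]
    w=T[:3,:3]@d; return T[:3,3]+w*(z-T[2,3])/w[2]
E
python3 - <<'E'
from h import *
for n in('scene','side','wrist'):
    c=snap(n,n+'0'); print(n,{k:v for k,v in c.items() if k not in('pixels','depth','state')})
print(arm.state())
a=cv2.imread('pics/scene0.png');b=cv2.imread('pics/side0.png')
E
```

```text
pics
scene {'fov_y': 52.369916640688345, 'cx': 274.81031858630854, 'cy': 217.99602122277838, 'xyz': array([ 1.33062938, -0.04978605,  1.03573271]), 'attitude': array([0.5609872 , 0.54130876, 1.47388266])}
side {'fov_y': 56.891459173744785, 'cx': 289.0441962256659, 'cy': 212.82002744526173, 'xyz': array([0.43262926, 0.66169752, 0.82132979]), 'attitude': array([ 0.10742518, -1.10767693, -2.79736841])}
wrist {'fov_y': 62.33943635585244, 'cx': 282.0446329641813, 'cy': 207.1767301025026, 'tool_from_camera': array([[ 3.48352425e-04,  2.81352481e-01, -9.59604429e-01,
        -1.92877836e-01],
       [ 9.99999700e-01, -7.61684440e-04,  1.39693512e-04,
         1.96659292e-04],
       [-6.91612646e-04, -9.59604190e-01, -2.81352662e-01,
        -7.84224167e-02],
       [ 0.00000000e+00,  0.00000000e+00,  0.00000000e+00,
         1.00000000e+00]])}
{'clock': 0.15, 'joint_positions': array([ 1.09658476e+00,  1.30970163e-01,  1.48900424e+00, -1.35525186e-05,
        1.52302130e+00, -8.53769109e-02]), 'joint_velocities': array([ 0.00054451, -0.00266455, -0.00448299, -0.00086224, -0.00096454,
        0.0004535 ]), 'effort': array([ 1.05528467e-03, -5.60485697e+01, -4.92329335e+01,  7.68761407e-02,
        3.06877925e-02, -1.07367582e-04]), 'position': array([0.2272222 , 0.55480255, 0.19195259]), 'tcp_rot': array([ 0.30398931,  1.54956175, -0.3061245 ]), 'contact_force': array([0.46195114, 0.42209316, 0.22929194]), 'torque': array([ 0.06210229,  0.02704672, -0.06342876]), 'width': 1.0011921292087536}
```

View pics/scene0.png

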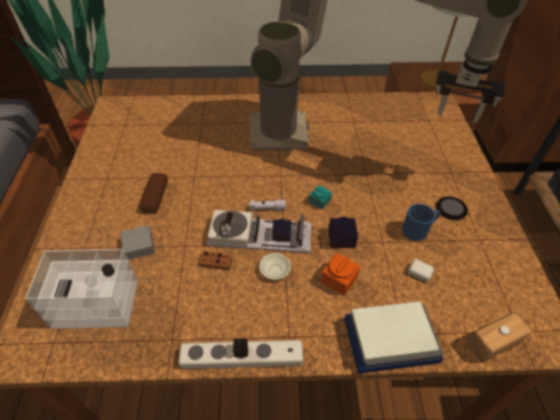

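The scene camera looks back at the robot. The dock is near (260,230), with its gearbox at (231,228) and the navy case at (282,230). The larger navy block at (343,232) is a lookalike. I'll enlarge this area and go above it.

```bash
python3 - <<'E'
from h import *
c=pickle.load(open('pics/scene0.pkl','rb'))
for u,v in((231,222),(212,243),(250,243),(311,248),(282,228),(300,228)): print(u,v,px(c,u,v))
g=px(c,231,225,.065);b=px(c,305,232,.05);mid=(g+b)/2;print(g,b)
# look from above: tool down, tool z along +x or so
s=arm.state();M=R.from_rotvec(s['tcp_rot']).as_matrix();print(M.round(2))
M=np.array([[0,0,1],[0,1,0],[-1,0,0.]])  # x down, y +Y, z +X
T=np.array(c['xyz'])
for k in (mid,):
    p=[k[0]-0.05+0.078,k[1],0.32]   # camera sits 78mm behind tool z, tilted
    rv=R.from_matrix(M).as_rotvec(); print(p,arm.ik(p,rv))
    arm.move_ptp(p,rv)
snap('wrist','w1')
print(arm.state()['clock'])
im=cv2.imread('pics/w1.png');cv2.imwrite('pics/w1b.png',cv2.resize(im,(800,600),interpolation=cv2.INTER_CUBIC))
E
```

```text
231 222 [ 0.50649656 -0.15519012  0.05599236]
212 243 [ 0.55247875 -0.21326587  0.01474428]
250 243 [ 0.55109541 -0.09986897  0.00910675]
311 248 [ 5.67676666e-01  8.34012844e-02 -5.98877614e-05]
282 228 [ 0.53554658 -0.00364085  0.05851594]
300 228 [0.53768895 0.04936735 0.05949793]
[ 0.5256245 -0.1537726  0.065    ] [0.54556261 0.06409413 0.05      ]
[[-0.    0.38  0.93]
 [-0.    0.93 -0.38]
 [-1.   -0.   -0.  ]]
[np.float64(0.5635935546331554), np.float64(-0.04483923256942882), 0.32] [-0.17007598  0.02008671  1.37473928  0.          1.74676666 -1.74087231]
2.6833
```

View pics/w1b.png

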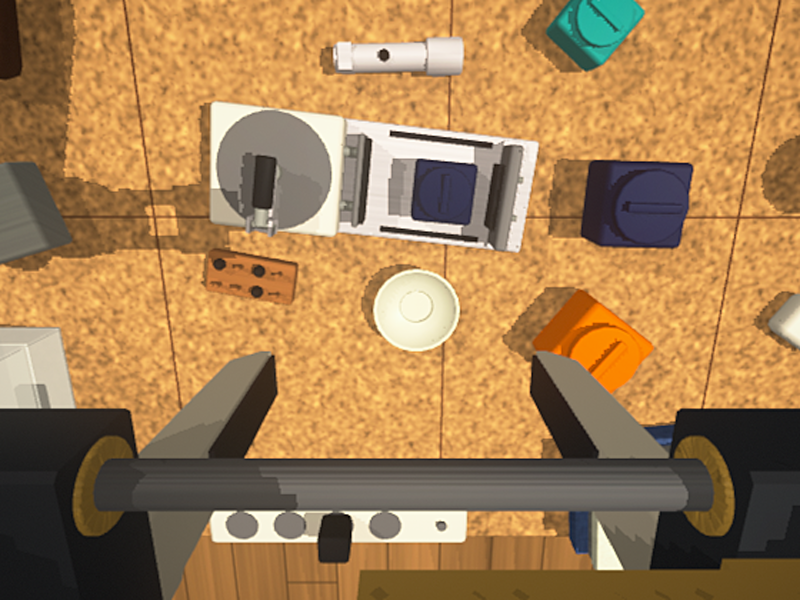

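The wrist view is clear. The handle is folded, with its free end at about (265,155) and hinge at about (262,225), pointing roughly toward world +x. The jaw face is at about (368,180), the case at (444,192) and the backstop at about (500,200). I'll take a closer crop and measure from depth.

```bash
python3 - <<'E'
from h import *
c=pickle.load(open('pics/w1.pkl','rb'))
P=np.array([[px(c,u,v) for u in range(560)] for v in range(420)])
np.save('pics/w1xyz.npy',P)
pix=c['pixels'].astype(int)
sub=(slice(95,185),slice(140,245))
z=P[...,2]; m=np.zeros(z.shape,bool); m[sub]=True
sl=m&(z>.071)&(z<.095)&(pix.sum(2)<200)
q=P[sl]; print('sleeve n',len(q),q.min(0),q.max(0),np.median(q[:,2]))
ctr,(w,h),a=cv2.minAreaRect((q[:,:2]*1000).astype(np.float32)); print('rect',ctr,w,h,a)
np.set_printoptions(precision=3,suppress=True)
for y in range(100,170,4): print(y,(z[y,172:200:3]*1000).round())
im=cv2.imread('pics/w1.png')[60:185,135:385];cv2.imwrite('pics/w1c.png',cv2.resize(im,(800,400),interpolation=cv2.INTER_CUBIC))
E
```

```text
sleeve n 499 [ 0.48942192 -0.17270363  0.07526075] [ 0.532108   -0.15190145  0.0883077 ] 0.0848369120190765
rect (510.8160705566406, -162.3546905517578) 16.639116287231445 42.766746520996094 80.48637390136719
100 [47. 48. 46. 47. 46. 47. 46. 46. 46. 45.]
104 [45. 48. 47. 46. 47. 46. 47. 46. 48. 49.]
108 [46. 46. 46. 48. 45. 47. 47. 47. 48. 46.]
112 [47. 47. 47. 86. 86. 85. 84. 80. 47. 46.]
116 [46. 47. 46. 85. 87. 85. 86. 78. 49. 47.]
120 [45. 47. 45. 84. 86. 85. 84. 78. 56. 47.]
124 [47. 49. 81. 85. 85. 86. 83. 63. 52. 47.]
128 [46. 49. 83. 84. 85. 85. 81. 62. 46. 46.]
132 [47. 47. 85. 85. 85. 83. 82. 47. 47. 47.]
136 [45. 45. 85. 85. 87. 85. 81. 47. 47. 46.]
140 [48. 46. 85. 87. 87. 84. 81. 47. 47. 48.]
144 [47. 47. 85. 86. 86. 83. 80. 46. 47. 47.]
148 [45. 46. 47. 83. 84. 79. 65. 47. 47. 46.]
152 [46. 82. 79. 83. 84. 80. 65. 45. 46. 45.]
156 [ 82.  82.  82.  82. 513.  78.  82.  68.  48.  48.]
160 [ 0. 80. 66. 65. 79. 80. 80. 64. 47. 46.]
164 [ 1.  2.  1. -0. -0.  1. 80.  1.  3. -0.]
168 [ 2.  2.  1.  0.  1.  1. -0.  0.  0.  1.]
```

View pics/w1c.png

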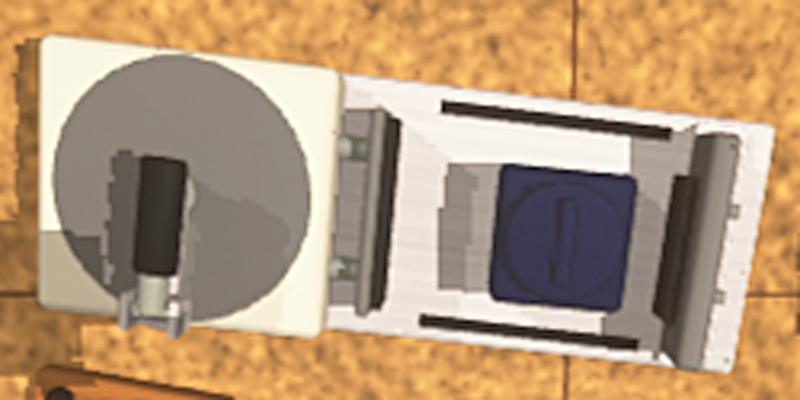

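```bash
python3 - <<'E'
from h import *
np.set_printoptions(precision=4,suppress=True)
c=pickle.load(open('pics/w1.pkl','rb'));P=np.load('pics/w1xyz.npy')
pix=c['pixels'].astype(int);z=P[...,2]
m=np.zeros(z.shape,bool); m[95:185,140:245]=True
q=P[m&(z>.083)&(z<.091)&(pix.sum(2)<200)]
ctr,wh,a=cv2.minAreaRect((q[:,:2]*1000).astype(np.float32)); print('top',q[:,:2].mean(0),wh,a)
vx,vy,_,_=cv2.fitLine(q[:,:2].astype(np.float32),cv2.DIST_L2,0,.01,.01).ravel(); print('dir',vx,vy,np.degrees(np.arctan2(vy,vx)))
g=[px(c,u/3.2+135,v/3.2+60,.045)[:2] for u,v in((40,38),(342,68),(324,337),(38,308))]
print('gearbox',np.array(g),'centre',np.mean(g,0), [np.linalg.norm(g[i]-g[i-1]) for i in range(4)])
d=(g[1]-g[0]+g[2]-g[3]);d/=np.linalg.norm(d);print('dock y',d)
o=np.mean(g,0)
for n,u,v,h in(('jaw t',400,120,.049),('jaw b',383,312,.049),('bump t',672,178,.05),('bump b',655,315,.05),('case',500,165,.052),('case',491,298,.052),('case',637,175,.052),('case',622,312,.052),('bs',698,135,.057),('bs',668,362,.057)):
    p=px(c,u/3.2+135,v/3.2+60,h)[:2];r=p-o;print(n,p,'dock',np.array([r@[d[1],-d[0]],r@d])*1000)
E
```

```text
top [ 0.5106 -0.1622] (14.902973175048828, 42.217342376708984) 79.79456329345703
dir 0.9860093 -0.16669038 -9.595446
gearbox [[ 0.4449 -0.2136]
 [ 0.4558 -0.095 ]
 [ 0.5632 -0.1059]
 [ 0.5511 -0.2258]] centre [ 0.5037 -0.1601] [np.float64(0.10693434298232989), np.float64(0.1190708472640793), np.float64(0.10793467193544107), np.float64(0.12046666663823404)]
dock y [0.0961 0.9954]
jaw t [ 0.4755 -0.0721] dock [-36.5454  84.8833]
jaw b [ 0.552  -0.0804] dock [40.3556 83.9318]
bump t [0.4976 0.0372] dock [-25.0178 195.7835]
bump b [0.5529 0.033 ] dock [ 30.3744 196.929 ]
case [ 0.4927 -0.0322] dock [-23.297 126.237]
case [ 0.5457 -0.0354] dock [ 29.7718 128.1062]
case [0.4965 0.0228] dock [-24.8184 181.2946]
case [0.5514 0.0189] dock [ 30.2192 182.77  ]
bs [0.4811 0.0453] dock [-42.2552 202.2794]
bs [0.5714 0.0382] dock [ 48.3019 203.8636]
```

Crank axis from the gearbox is (0.5037,-0.1601) and from the sleeve (0.5027,-0.1609), so they agree. The arm points at -9.6°. The jaw face is at 84.5 mm, so the crank is at about 0.63. The bumper is at about 196 mm, so contact should come near 4.35 rad, about 3.7 rad of turning. Next I'll grip the sleeve near its free end and swing it up.

```bash
cat >> h.py <<'E'
A=np.array([.503,-.1605]); a0=np.radians(-9.6); u=np.array([np.cos(a0),np.sin(a0),0]); Z=np.array([0,0,1.])
ROT=R.from_matrix(np.column_stack([-Z,np.cross(Z,u),u])).as_rotvec()
H=np.array([*A,.076])+.045*u
def st(): 
    s=arm.state(); return s['clock'],np.array(s['position']),np.array(s['contact_force']),s['width']
np.set_printoptions(precision=4,suppress=True)
E
python3 - <<'E'
from h import *
s=.049
f=lambda th: H+s*(-np.cos(th)*u+np.sin(th)*Z)-.010*Z
arm.gripper_to(.45,10)
arm.move_ptp(f(0)+.08*Z,ROT); print(st())
arm.move_linear(f(0),vel=.1); print('down',st())
arm.gripper_to(0,10); print('grip',st())
if st()[3]>.12:
    for th in np.linspace(0,1.57,13)[1:]:
        arm.move_linear(f(th),vel=.05); t,p,F,w=st(); print(round(th,2),t,p-f(th),F,round(w,3))
snap('side','s1'); snap('scene','sc1')
im=cv2.imread('pics/s1.png');cv2.imwrite('pics/s1b.png',cv2.resize(im[60:360,100:500],(800,600),interpolation=cv2.INTER_CUBIC))
E
```

```text
(4.5167, array([ 0.5003, -0.1598,  0.1476]), array([ 0.9053, -0.5747,  0.4172]), 0.45045782313499283)
down (5.4667, array([ 0.4997, -0.16  ,  0.0668]), array([0.0255, 0.0866, 0.2764]), 0.4516765102632749)
grip (6.275, array([ 0.499 , -0.1598,  0.066 ]), array([-0.84  ,  0.2255,  0.0072]), 0.00600306348054587)
```

View pics/s1b.png

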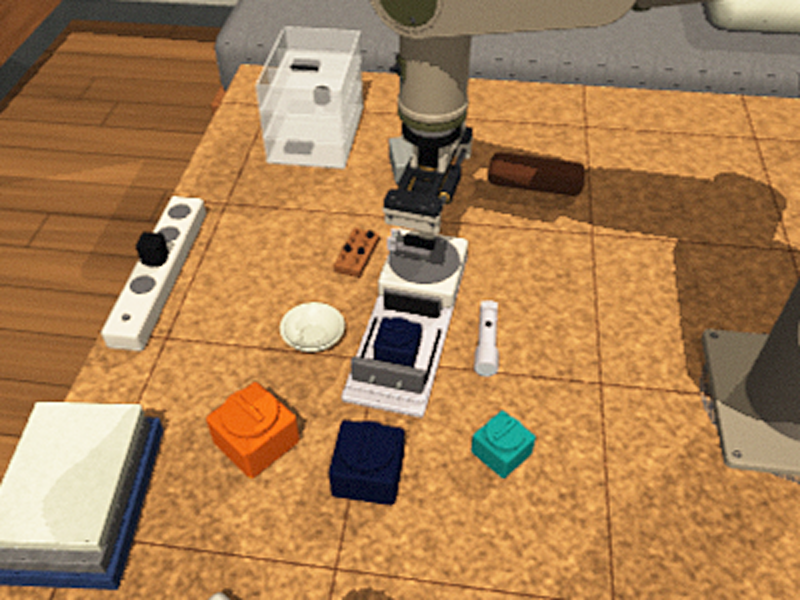

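The gripper shut completely, so it missed the sleeve. I'll look closer.

```bash
python3 - <<'E'
from h import *
a=cv2.imread('pics/s1.png')[120:215,270:350];b=cv2.imread('pics/sc1.png')[175:270,200:280]
cv2.imwrite('pics/d1.png',np.hstack([cv2.resize(x,(400,475),interpolation=cv2.INTER_CUBIC) for x in(a,b)]))
E
```

```text
(no output)
```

View pics/d1.png

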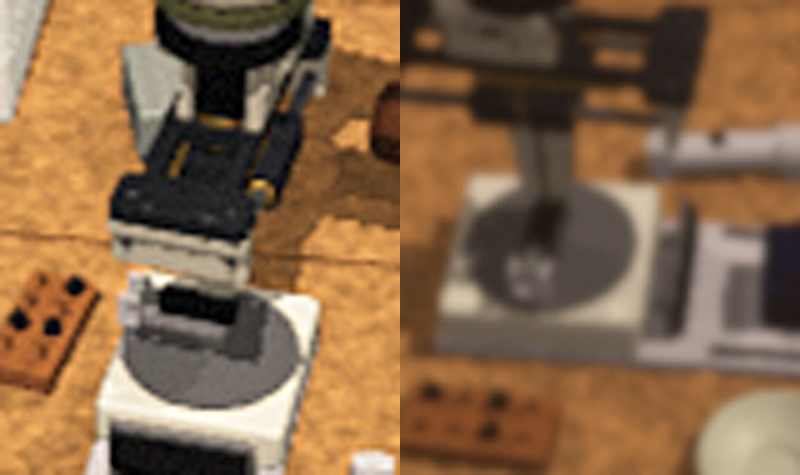

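The fingers look as if they closed beyond the handle's free end. I'll check the gearbox centre and fingertips against both fixed cameras.

```bash
python3 - <<'E'
from h import *
c=pickle.load(open('pics/sc1.pkl','rb'))
g=[px(c,200+(x-400)/5,175+y/5,.045)[:2] for x,y in((470,178),(660,185),(636,333),(440,318))]
print('scene gearbox',np.array(g),np.mean(g,0),[np.linalg.norm(g[i]-g[i-1]) for i in range(4)])
for x,y in((525,200),(560,200),(545,215),(545,235)): print(px(c,200+(x-400)/5,175+y/5),px(c,200+(x-400)/5,175+y/5,.076))
c=pickle.load(open('pics/s1.pkl','rb'))
g=[px(c,270+x/5,120+y/5,.045)[:2] for x,y in((318,298),(290,430),(97,398),(130,275))]
print('side gearbox',np.array(g),np.mean(g,0),[np.linalg.norm(g[i]-g[i-1]) for i in range(4)])
for x,y in((165,300),(235,310),(200,300),(180,260)): print(px(c,270+x/5,120+y/5))
print(st())
snap('wrist','w2')
im=cv2.imread('pics/w2.png');cv2.imwrite('pics/w2b.png',cv2.resize(im[:,60:500],(800,764),interpolation=cv2.INTER_CUBIC)[:600])
E
```

```text
scene gearbox [[ 0.4498 -0.2107]
 [ 0.4585 -0.0931]
 [ 0.573  -0.1063]
 [ 0.5591 -0.2212]] [ 0.5101 -0.1579] [np.float64(0.10974460641514397), np.float64(0.11792297397302594), np.float64(0.11523849825224464), np.float64(0.11574410772637657)]
[ 0.4715 -0.1755  0.0482] [ 0.4957 -0.1719  0.076 ]
[ 0.4959 -0.1512  0.0756] [ 0.4962 -0.1511  0.076 ]
[ 0.5157 -0.1585  0.0853] [ 0.5077 -0.1595  0.076 ]
[ 0.5261 -0.1585  0.0795] [ 0.5232 -0.1589  0.076 ]
side gearbox [[ 0.4425 -0.2115]
 [ 0.4503 -0.0995]
 [ 0.5609 -0.1106]
 [ 0.5566 -0.2178]] [ 0.5026 -0.1599] [np.float64(0.1142458795480529), np.float64(0.11224318851533706), np.float64(0.11112378418371652), np.float64(0.107250816026164)]
[ 0.5283 -0.1589  0.0803]
[ 0.4881 -0.1579  0.0783]
[ 0.5085 -0.1612  0.0806]
[ 0.5111 -0.0745  0.1842]
(6.375, array([ 0.499 , -0.1598,  0.066 ]), array([-0.1673, -0.6244, -0.0125]), 0.006638462331634018)
```

View pics/w2b.png

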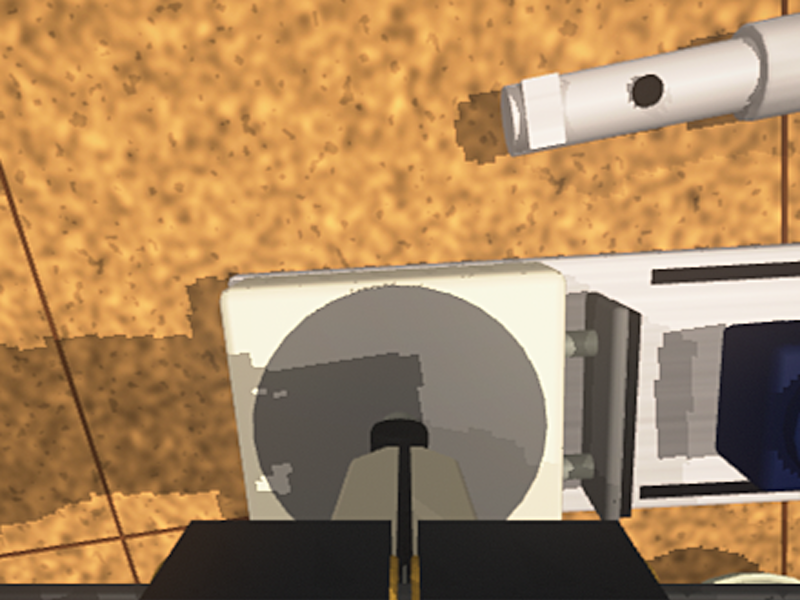

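```bash
python3 - <<'E'
from h import *
c=pickle.load(open('pics/w2.pkl','rb'))
for v in range(225,290,5): print(v,[tuple((px(c,q,v)*1000).round().astype(int)) for q in (262,270,276,281,286,292,300,310)])
E
```

```text
225 [(np.int64(493), np.int64(-172), np.int64(46)), (np.int64(494), np.int64(-167), np.int64(45)), (np.int64(495), np.int64(-163), np.int64(46)), (np.int64(495), np.int64(-160), np.int64(47)), (np.int64(495), np.int64(-156), np.int64(48)), (np.int64(496), np.int64(-153), np.int64(47)), (np.int64(497), np.int64(-147), np.int64(45)), (np.int64(498), np.int64(-141), np.int64(47))]
230 [(np.int64(496), np.int64(-172), np.int64(47)), (np.int64(497), np.int64(-167), np.int64(47)), (np.int64(496), np.int64(-163), np.int64(52)), (np.int64(490), np.int64(-159), np.int64(69)), (np.int64(497), np.int64(-157), np.int64(51)), (np.int64(499), np.int64(-153), np.int64(47)), (np.int64(500), np.int64(-148), np.int64(47)), (np.int64(501), np.int64(-142), np.int64(47))]
235 [(np.int64(499), np.int64(-173), np.int64(47)), (np.int64(489), np.int64(-165), np.int64(79)), (np.int64(489), np.int64(-161), np.int64(80)), (np.int64(489), np.int64(-159), np.int64(79)), (np.int64(490), np.int64(-156), np.int64(79)), (np.int64(491), np.int64(-153), np.int64(78)), (np.int64(503), np.int64(-149), np.int64(47)), (np.
[... 3208 characters left out ...]
(-163), np.int64(130)), (np.int64(490), np.int64(-161), np.int64(130)), (np.int64(491), np.int64(-159), np.int64(127)), (np.int64(492), np.int64(-157), np.int64(127)), (np.int64(491), np.int64(-154), np.int64(129)), (np.int64(491), np.int64(-151), np.int64(130)), (np.int64(492), np.int64(-147), np.int64(130))]
285 [(np.int64(489), np.int64(-166), np.int64(133)), (np.int64(490), np.int64(-163), np.int64(133)), (np.int64(490), np.int64(-160), np.int64(134)), (np.int64(492), np.int64(-159), np.int64(131)), (np.int64(492), np.int64(-157), np.int64(131)), (np.int64(491), np.int64(-154), np.int64(134)), (np.int64(491), np.int64(-151), np.int64(134)), (np.int64(492), np.int64(-147), np.int64(133))]
```

```bash
python3 - <<'E'
from h import *
def tool(c,q,v):
    f=210/np.tan(np.radians(c['fov_y'])/2);d=c['depth'][v,q]
    return (np.array(c['tool_from_camera'])@[(q-c['cx'])/f*d,-(v-c['cy'])/f*d,-d,1])[:3]*1000
c=pickle.load(open('pics/w1.pkl','rb'))
for q,v in((190,247),(190,252),(186,250),(190,260),(375,250),(375,260),(190,270),(180,270)): print('w1',q,v,tool(c,q,v))
c=pickle.load(open('pics/w2.pkl','rb'))
for q,v in((276,250),(276,255),(292,250),(281,250),(281,247),(281,245),(270,248)): print('w2',q,v,tool(c,q,v))
snap('wrist','w3') if 0 else None
# open fully above and look
arm.move_linear(st()[1]+.06*Z,vel=.1); c=snap('wrist','w3');
for v in range(236,262,2): print(v,[tool(c,q,v).round() for q in(270,276,281,286,292)][::2])
E
```

```text
w1 190 247 [ 317.7814 -145.8131  137.2485]
w1 190 252 [-31.7387 -46.0709  -7.6022]
w1 186 250 [-32.8092 -47.678   -9.1504]
w1 190 260 [-32.5418 -46.1627  -3.5897]
w1 375 250 [-29.0348  47.6279  -7.5986]
w1 375 260 [-31.9966  47.1858  -3.4138]
w1 190 270 [-34.2478 -46.0746   1.0999]
w1 180 270 [-48.659  -46.4423  -6.1135]
w2 276 250 [-32.6451  -2.8161  -9.1406]
w2 276 255 [-37.6408  -2.7329  -8.6743]
w2 292 250 [-32.5143   5.172   -9.0908]
w2 281 250 [-29.4504  -0.3315  -7.7623]
w2 281 247 [-20.5574  -0.3605  -5.6558]
w2 281 245 [-19.8693  -0.3626  -6.5224]
w2 270 248 [-29.6312  -5.9134  -8.9332]
236 [array([43., -9., 13.]), array([38., -1., 11.]), array([48.,  8., 15.])]
238 [array([44., -9., 14.]), array([39., -1., 12.]), array([48.,  8., 16.])]
240 [array([43., -9., 16.]), array([40., -1., 14.]), array([47.,  8., 17.])]
242 [array([43., -9., 17.]), array([39., -1., 16.]), array([47.,  8., 19.])]
244 [array([43., -9., 19.]), array([40., -1., 17.]), array([48.,  8., 21.])]
246 [array([43., -9., 20.]), array([41., -1., 20.]), array([-29.,   5., -10.])]
248 [array([-29.,  -6.,  -9.]), array([40., -1., 21.]), array([-30.,   5.,  -9.])]
250 [array([-32.,  -6.,  -9.]), array([-29.,  -0.,  -7.]), array([-32.,   5.,  -9.])]
252 [array([-35.,  -6.,  -9.]), array([-32.,  -0.,  -8.]), array([-35.,   5.,  -9.])]
254 [array([-38.,  -6.,  -9.]), array([-35.,  -0.,  -8.]), array([-37.,   5.,  -9.])]
256 [array([-39.,  -6.,  -9.]), array([-36.,  -0.,  -7.]), array([-40.,   5.,  -9.])]
258 [array([-42.,  -5.,  -9.]), array([-39.,  -0.,  -8.]), array([-42.,   5.,  -9.])]
260 [array([-43.,  -5.,  -9.]), array([-41.,  -0.,  -7.]), array([-44.,   5.,  -9.])]
```

The camera evidence is consistent. Table, gearbox and sleeve heights all come out right, but the fingertips sit 29 mm short of the reported TCP in both pictures, open and shut. So the fingers closed above the handle. I'll check `arm.tcp_to_grasp`, then verify the tip offset with a gentle touch: fingers shut, lowered onto the flat gearbox top at a clear spot.

```bash
python3 - <<'E'
from h import *
print('tcp_to_grasp',arm.tcp_to_grasp,st())
# clear spot of gearbox top: dock -x side (towards robot), 40 mm from axis
q=np.array([*(A-.040*u[:2]),0.])
arm.move_ptp(q+.11*Z,ROT); F0=st()[2]
for z in (.06,.05,.04,.03,.025,.0215,.0195,.018,.0165,.015,.0135,.012):
    arm.move_linear(q+z*Z,vel=.06); t,p,F,w=st(); print(z,t,p[2],F-F0)
    if F[2]-F0[2]>4: break
arm.move_linear(q+.11*Z,vel=.15)
E
```

```text
tcp_to_grasp 0.0188 (7.225, array([ 0.4984, -0.1595,  0.125 ]), array([-0.1067,  0.3283,  0.2786]), 0.0025516103733362362)
0.06 8.4917 0.06040766056799035 [-0.3348  0.1189 -0.6775]
0.05 8.8083 0.04939770773855364 [-0.3741 -0.15    0.1343]
0.04 9.125 0.039322225946018044 [-1.3358 -0.1209 -0.1326]
0.03 9.4417 0.029314260777710127 [-1.8224 -0.0248  0.0426]
0.025 9.6917 0.024641821567372255 [-0.5511  0.3304  0.2976]
0.0215 9.9417 0.02124597872237606 [-0.2692 -0.0381 -0.0935]
0.0195 10.1917 0.019486990081433134 [-0.735  -0.5481  0.0916]
0.018 10.4417 0.019323325173474327 [-7.8517  2.4231 14.7705]
```

The touch settles it: contact with the 45 mm gearbox top came at a reported z of 19.4 mm. The real fingertips are therefore about 25.6 mm behind the reported TCP. I'll correct for that and retry.

```bash
echo 'D=.0256' >> h.py; python3 - <<'E'
from h import *
s=.049
f=lambda th: H+s*(-np.cos(th)*u+np.sin(th)*Z)-(.010+D)*Z
arm.move_ptp(f(0)+.06*Z,ROT); arm.gripper_to(.45,10); F0=st()[2]; print(st())
arm.move_linear(f(0)+.015*Z,vel=.1); print('near',st()[2]-F0)
arm.move_linear(f(0),vel=.05); print('down',st()[0],st()[1]-f(0),st()[2]-F0)
arm.gripper_to(0,10); t,p,F,w=st(); print('grip',t,F-F0,w)
if w>.12:
    for th in np.linspace(0,1.57,11)[1:]:
        arm.move_linear(f(th),vel=.06); t,p,F,w=st(); print(round(th,2),t,p-f(th),F-F0,round(w,3))
        if np.linalg.norm(F-F0)>20: break
snap('side','s2')
snap('scene','sc2')
a=cv2.imread('pics/s2.png')[120:215,270:350];b=cv2.imread('pics/sc2.png')[175:270,200:280]
cv2.imwrite('pics/d2.png',np.hstack([cv2.resize(x,(400,475),interpolation=cv2.INTER_CUBIC) for x in(a,b)]))
E
```

```text
(12.3167, array([ 0.4991, -0.1598,  0.1005]), array([-0.3277, -0.6336, -0.2273]), 0.45139373602741634)
near [0.7169 0.9214 0.8298]
down 13.3667 [-0.0003  0.0002 -0.0004] [0.9216 0.4229 0.6493]
grip 13.8833 [-0.4627 -5.1982  0.67  ] 0.18365087146335152
0.16 14.1583 [-0.0004 -0.0009  0.0003] [-1.2743 -4.5376  0.5991] 0.19
0.31 14.4333 [-0.0005 -0.0009  0.0003] [-2.5836 -4.4676  0.7556] 0.19
0.47 14.7083 [-0.0004 -0.0008  0.0003] [-3.6069 -5.0569  1.8721] 0.189
0.63 14.9833 [-0.0004 -0.0009  0.0003] [-2.3013 -4.5811  2.2941] 0.187
0.78 15.2583 [-0.0002 -0.0009  0.0003] [-3.0497 -4.7018  2.0552] 0.187
0.94 15.5333 [-0.0001 -0.0008  0.0003] [-2.3539 -4.0972  1.8567] 0.192
1.1 15.8083 [-0.     -0.0008  0.0001] [-1.4521 -3.9292  1.6529] 0.188
1.26 16.0833 [ 0.     -0.0008  0.0001] [-0.5134 -3.6414  1.1536] 0.186
1.41 16.3583 [ 0.0001 -0.0007  0.0001] [-0.338  -4.4554  1.2973] 0.191
1.57 16.6333 [ 0.     -0.0006  0.0001] [-0.4217 -4.243   1.6278] 0.188
```

View pics/d2.png

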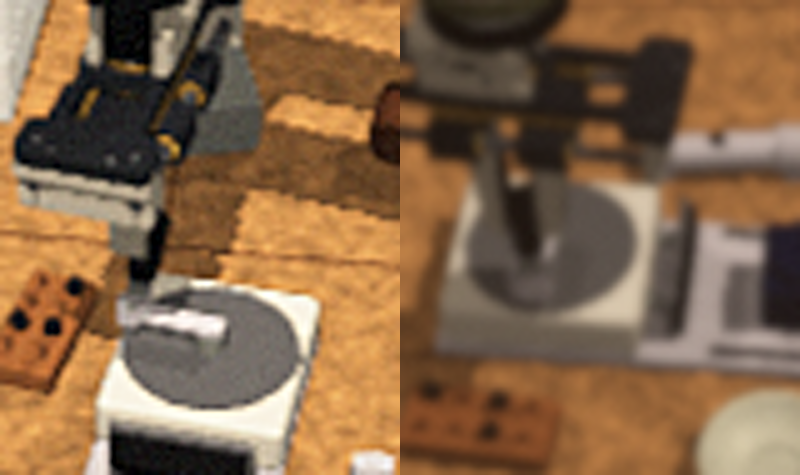

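The handle is up: the left panel shows the white arm lying on the disc with the black sleeve rising into the fingers at about (145,250). The steady -4.4 N in y means the true line is about 1 mm further toward -y. I'll press outward to find the hinge stop, then regrip lower.

```bash
python3 - <<'E'
from h import *
p0=H+.049*Z-(.010+D)*Z
p0[1]-=.0015
for d in (0,.001,.002,.003,.004,.005,.006):
    q=p0+d*u; arm.move_linear(q,vel=.03); t,p,F,w=st(); print(d,t,p-q,'Fu %.2f'%(F@u),F)
    if F@u<-6: break
qq=q-.0005*u
arm.gripper_to(.4,10); arm.hold(.1); print('open',st())
lo=qq.copy(); lo[2]=.097-D
arm.move_linear(lo,vel=.06); print('low',st())
F0=st()[2]
arm.gripper_to(0,15); arm.hold(.1); t,p,F,w=st(); print('grip',t,p-lo,F-F0,w); np.save('F0.npy',F0); np.save('lo.npy',lo)
E
```

```text
0 16.9833 [-0.0001  0.0002  0.    ] Fu -0.93 [-1.1738 -1.3422  2.0379]
0.001 17.2333 [-0.0002  0.0002 -0.    ] Fu -2.43 [-2.567  -0.601   2.4975]
0.002 17.4833 [ 0.      0.0001 -0.    ] Fu -1.77 [-1.9017 -0.6267  2.8721]
0.003 17.7333 [0.0001 0.     0.0001] Fu -2.04 [-2.1585 -0.5302  3.0826]
0.004 17.9833 [ 0.0002 -0.      0.    ] Fu -1.66 [-1.645   0.2458  3.5394]
0.005 18.2333 [ 0.0001 -0.      0.    ] Fu -2.41 [-2.5842 -0.8298  2.1293]
0.006 18.4833 [ 0.0001 -0.0001  0.    ] Fu -2.10 [-2.2571 -0.7807  2.2691]
open (19.175, array([ 0.5533, -0.1705,  0.0894]), array([ 0.4867, -0.844 , -0.3239]), 0.40302752999973457)
low (19.625, array([ 0.5522, -0.1702,  0.0705]), array([-0.1344, -0.2558, -0.1277]), 0.4043620700188307)
grip 20.2 [ 0.0002 -0.0002  0.0003] [-0.215  -0.432   1.3833] 0.17924572800471567
```

No stop felt yet, so I'll keep pushing outward from the lower, firmer grip until it is found. That also calibrates the radius.

```bash
python3 - <<'E'
from h import *
lo=np.load('lo.npy');F0=np.load('F0.npy')
for d in np.arange(.0,.0085,.001):
    q=lo+d*u; arm.move_linear(q,vel=.03); t,p,F,w=st(); print('%.4f'%d,t,p-q,'Fu %.2f'%((F-F0)@u),F-F0)
    if (F-F0)@u<-5.5: break
np.save('stop.npy',p)
snap('side','s3')
snap('scene','sc3'); snap('wrist','w4')
a=cv2.imread('pics/s3.png')[120:215,270:350];b=cv2.imread('pics/sc3.png')[175:270,200:280]
cv2.imwrite('pics/d3.png',np.hstack([cv2.resize(x,(400,475),interpolation=cv2.INTER_CUBIC) for x in(a,b)]))
E
```

```text
0.0000 20.45 [ 0.0002 -0.0001  0.0002] Fu -0.48 [-0.5684 -0.5005  2.7738]
0.0010 20.7 [-0.0003 -0.      0.    ] Fu -3.24 [-3.3279 -0.2723  4.5201]
0.0020 20.95 [-0.0006  0.     -0.0001] Fu -4.79 [-4.9255 -0.393   5.802 ]
0.0030 21.2 [-0.0007  0.0001 -0.0001] Fu -6.17 [-6.2201  0.2298  6.2606]
```

View pics/d3.png

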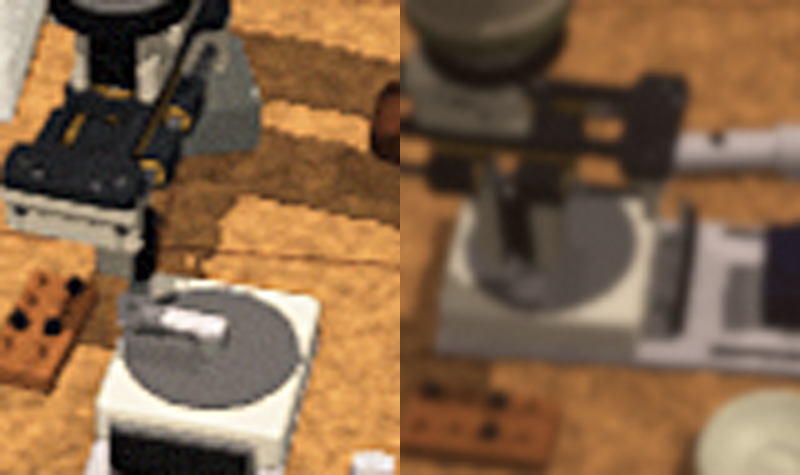

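The stop is felt as a radial force climbing to -6 N (left panel: sleeve upright above the arm's end at about (140,265)). I'll re-centre the crank circle on this, grip harder, and turn 2.8 rad, adapting the radius to keep a light outward bias.

```bash
cat >> h.py <<'E'
import json,os
def turn(phis, limit, F0, S, verbose=1):
    """step the crank to angles phi (clockwise from start), adapting radius; stop when tangential force > limit"""
    C=np.array(S['C']);z=S['z']
    for ph in phis:
        al=a0-ph; e=np.array([np.cos(al),np.sin(al),0]); t=np.array([np.sin(al),-np.cos(al),0])
        q=np.array([*C,z])+S['r']*e
        arm.move_linear(q,vel=.04); tt,p,F,w=st(); F=F-F0
        S['log'].append([ph,-F@t,F@e,tt]); S['phi']=ph
        if verbose: print('phi %.3f t %.1f Ft %.2f Fr %.2f Fz %.1f r %.4f err_t %.4f w %.3f'%(ph,tt,-F@t,F@e,F[2],S['r'],(p-q)@t,w))
        if F@e<-5: S['r']-=.0005
        if F@e>-1: S['r']+=.0005
        if -F@t>limit: print('LIMIT'); break
    json.dump(S,open('S.json','w'))
E
python3 - <<'E'
from h import *
F0=np.load('F0.npy');lo=np.load('lo.npy')
onset=lo+.0005*u
S=dict(C=list(onset[:2]-.046*u[:2]),z=float(lo[2]),r=.0465,log=[],phi=0.)
print(S['C'],S['z'])
arm.gripper_to(0,35); print(st())
turn(np.arange(.0,2.81,.1),16,F0,S)
E
```

```text
[np.float64(0.5079299801853525), np.float64(-0.16283384373358054)] 0.0714
(21.5667, array([ 0.5549, -0.1708,  0.0713]), array([-5.4377, -0.0588,  6.3906]), 0.16970724033403384)
phi 0.000 t 21.8 Ft -1.04 Fr -1.75 Fz 4.3 r 0.0465 err_t 0.0001 w 0.171
phi 0.100 t 22.1 Ft 5.79 Fr -1.32 Fz 5.7 r 0.0465 err_t -0.0013 w 0.163
phi 0.200 t 22.4 Ft 6.79 Fr -2.34 Fz 5.0 r 0.0465 err_t -0.0016 w 0.171
phi 0.300 t 22.6 Ft 6.62 Fr -1.39 Fz 4.4 r 0.0465 err_t -0.0018 w 0.168
phi 0.400 t 22.9 Ft 7.06 Fr -0.66 Fz 4.0 r 0.0465 err_t -0.0019 w 0.168
phi 0.500 t 23.1 Ft 7.16 Fr -2.29 Fz 4.1 r 0.0470 err_t -0.0018 w 0.171
phi 0.600 t 23.4 Ft 8.21 Fr -2.35 Fz 3.4 r 0.0470 err_t -0.0018 w 0.167
phi 0.700 t 23.7 Ft 7.07 Fr -2.15 Fz 2.7 r 0.0470 err_t -0.0018 w 0.169
phi 0.800 t 23.9 Ft 7.35 Fr -2.68 Fz 2.9 r 0.0470 err_t -0.0018 w 0.170
phi 0.900 t 24.2 Ft 7.03 Fr -2.41 Fz 2.3 r 0.0470 err_t -0.0018 w 0.171
phi 1.000 t 24.5 Ft 7.29 Fr 0.01 Fz 1.5 r 0.0470 err_t -0.0018 w 0.159
phi 1.100 t 24.8 Ft 7.23 Fr -2.39 Fz 1.6 r 0.0475 err_t -0.0017 w 0.160
phi 1.200 t 25.0 Ft 5.56 Fr -4.23 Fz 1.8 r 0.0475 err_t -0.0
[... 474 characters left out ...]
4.47 Fz -0.0 r 0.0450 err_t -0.0014 w 0.161
phi 2.000 t 27.1 Ft 5.51 Fr -6.42 Fz -1.0 r 0.0450 err_t -0.0013 w 0.163
phi 2.100 t 27.4 Ft 5.87 Fr -5.10 Fz -0.8 r 0.0445 err_t -0.0013 w 0.163
phi 2.200 t 27.7 Ft 5.77 Fr -5.29 Fz -1.0 r 0.0440 err_t -0.0012 w 0.161
phi 2.300 t 27.9 Ft 5.22 Fr -4.30 Fz -0.6 r 0.0435 err_t -0.0012 w 0.164
phi 2.400 t 28.2 Ft 5.42 Fr -5.69 Fz -1.6 r 0.0435 err_t -0.0012 w 0.159
phi 2.500 t 28.4 Ft 6.09 Fr -4.96 Fz -1.8 r 0.0430 err_t -0.0012 w 0.163
phi 2.600 t 28.7 Ft 5.26 Fr -5.49 Fz -2.4 r 0.0430 err_t -0.0011 w 0.160
phi 2.700 t 29.0 Ft 5.33 Fr -4.30 Fz -1.6 r 0.0425 err_t -0.0011 w 0.165
phi 2.800 t 29.2 Ft 5.07 Fr -5.64 Fz -3.1 r 0.0425 err_t -0.0011 w 0.161
```

Turning works. The base friction is about 5.3 N on this side. Next come fine steps, watching for the rise.

```bash
python3 - <<'E'
from h import *
F0=np.load('F0.npy');S=json.load(open('S.json'))
snap('wrist','w5')
turn(np.arange(2.84,3.45,.04),7.3,F0,S)
E
```

```text
phi 2.840 t 29.5 Ft 5.87 Fr -3.20 Fz -1.6 r 0.0420 err_t -0.0014 w 0.161
phi 2.880 t 29.8 Ft 6.32 Fr -4.80 Fz -1.6 r 0.0420 err_t -0.0014 w 0.160
phi 2.920 t 30.0 Ft 6.34 Fr -4.28 Fz -2.4 r 0.0420 err_t -0.0015 w 0.161
phi 2.960 t 30.3 Ft 6.43 Fr -4.34 Fz -1.7 r 0.0420 err_t -0.0016 w 0.161
phi 3.000 t 30.5 Ft 7.21 Fr -3.76 Fz -2.0 r 0.0420 err_t -0.0015 w 0.162
phi 3.040 t 30.8 Ft 6.23 Fr -3.47 Fz -1.8 r 0.0420 err_t -0.0015 w 0.159
phi 3.080 t 31.0 Ft 7.69 Fr -5.28 Fz -2.5 r 0.0420 err_t -0.0015 w 0.161
LIMIT
```

```bash
python3 - <<'E'
from h import *
snap('wrist','w6'); 
a=cv2.imread('pics/w6.png');cv2.imwrite('pics/w6b.png',cv2.resize(a,(800,600),interpolation=cv2.INTER_CUBIC))
print(st())
E
```

```text
(31.0667, array([ 0.4672, -0.16  ,  0.0716]), array([ 3.57  , -7.5811, -1.8656]), 0.1597974210482197)
```

View pics/w6b.png

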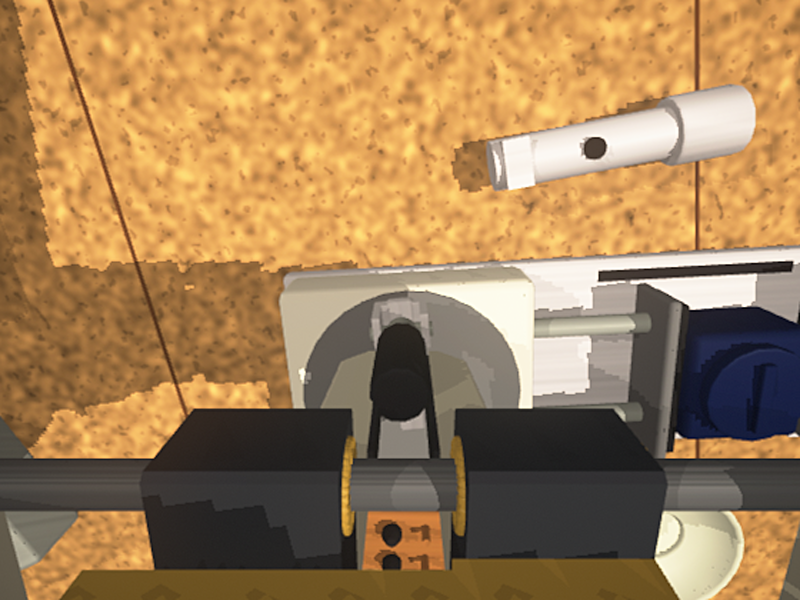

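The handle is upright and the jaw is now next to the case. However, the sleeve at about (402,395) has crept to the front edge of the pads. I'll measure the sleeve top and regrip centred.

```bash
python3 - <<'E'
from h import *
c=pickle.load(open('pics/w6.pkl','rb'))
P=np.array([[px(c,q,v) for q in range(250,310)] for v in range(215,300)])
m=(abs(P[...,2]-.135)<.004); q=P[m]; print(len(q),q.min(0),q.max(0),q.mean(0)*1000)
vv,uu=np.nonzero(m); print((vv+215).min(),(vv+215).max(),(uu+250).min(),(uu+250).max())
T=np.median(q,0)
d=T[:2]-A; print('from axis',np.hypot(*d),np.degrees(np.arctan2(d[1],d[0])))
S=json.load(open('S.json')); s=st()
print('tool offset of sleeve (u, lat)',(T-s[1])@u,(T-s[1])@np.cross(Z,u))
E
```

```text
1618 [ 0.4471 -0.1715  0.131 ] [ 0.4694 -0.1469  0.139 ] [ 455.6034 -158.5998  135.3942]
253 299 250 309
from axis 0.047210185126300125 177.59449559700306
tool offset of sleeve (u, lat) -0.011437375050267201 -0.0003927819226564637
```

```bash
python3 - <<'E'
from h import *
c=pickle.load(open('pics/w6.pkl','rb'))
for v in (262,270,278,286): print(v,px(c,281.4,v),px(c,281.4,v,.135))
T=px(c,281.4,277,.135); s=st()
off=(T-s[1])@u; print('off',off)
arm.gripper_to(.4,10); arm.hold(.1); print('open',st())
q=s[1]+np.clip(off,-.012,-.004)*u; q[1]-=0
arm.move_linear(q,vel=.05); arm.hold(.1); F0=st()[2]
arm.gripper_to(0,15); arm.hold(.2)
Fm=np.mean([ (arm.hold(.02),st()[2])[1] for _ in range(5)],0)
t,p,F,w=st(); print('grip',t,p,p-q,F0,Fm-F0,w); np.save('F0b.npy',F0)
snap('wrist','w7')
a=cv2.imread('pics/w7.png')[200:420,180:400];cv2.imwrite('pics/w7b.png',cv2.resize(a,(600,600),interpolation=cv2.INTER_CUBIC))
E
```

```text
262 [ 0.4498 -0.157   0.1357] [ 0.4501 -0.157   0.135 ]
270 [ 0.4533 -0.1576  0.1356] [ 0.4537 -0.1576  0.135 ]
278 [ 0.4562 -0.1581  0.1369] [ 0.4572 -0.1583  0.135 ]
286 [ 0.4602 -0.1587  0.1362] [ 0.4609 -0.1589  0.135 ]
off -0.01054410423163252
open (31.7667, array([ 0.4662, -0.1583,  0.0714]), array([0.4386, 0.2789, 0.3469]), 0.3999623620182027)
grip 32.95 [ 0.4568 -0.1587  0.0717] [ 0.     -0.0004  0.0001] [-0.3007 -0.0188  0.376 ] [-0.2329 -4.488  -0.5579] 0.18995493887875897
```

View pics/w7b.png

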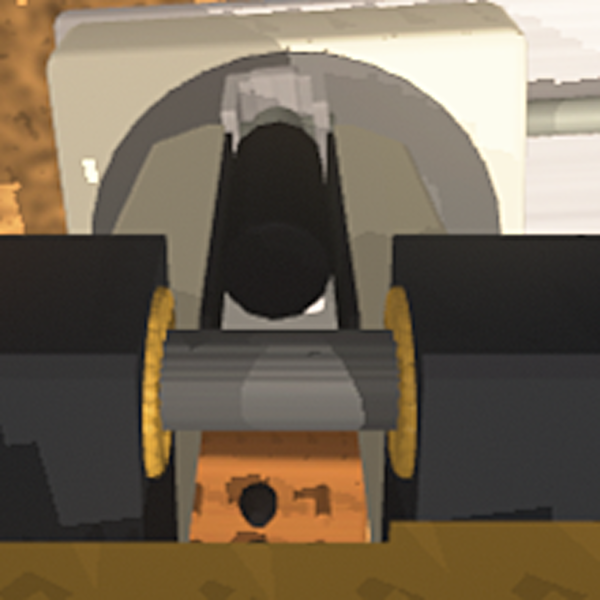

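The sleeve is now gripped centrally (width 0.19, 17.7 mm). I'll continue with averaged force readings, coarse then fine.

```bash
cat >> h.py <<'E'
def turn2(phis, limit, F0, S):
    C=np.array(S['C'])
    for ph in phis:
        al=a0-ph; e=np.array([np.cos(al),np.sin(al),0]); t=np.array([np.sin(al),-np.cos(al),0])
        q=np.array([*C,S['z']])+S['r']*e
        arm.move_linear(q,vel=.04); fs=[]
        for _ in range(4): arm.hold(.02); fs.append(st()[2])
        F=np.mean(fs,0)-F0; tt,p,_,w=st(); d=p[:2]-C; act=(a0-np.arctan2(d[1],d[0]))%(2*np.pi)
        S['log2'].append([ph,act,-F@t,F@e,tt]); S['phi']=ph
        print('phi %.3f act %.3f t %.1f Ft %.2f Fr %.2f Fz %.1f w %.3f'%(ph,act,tt,-F@t,F@e,F[2],w))
        if F@e<-4: S['r']-=.0003
        if F@e>1: S['r']+=.0003
        if -F@t>limit: print('LIMIT'); break
    json.dump(S,open('S.json','w'))
E
python3 - <<'E'
from h import *
F0=np.load('F0b.npy');S=json.load(open('S.json'))
S.update(C=[.503,-.161],r=.0462,log2=[])
arm.gripper_to(0,30)
turn2(np.arange(3.06,3.5,.04),8.8,F0,S)
E
```

```text
phi 3.060 act 3.043 t 33.5 Ft 7.36 Fr 0.24 Fz 1.2 w 0.188
phi 3.100 act 3.081 t 33.9 Ft 7.33 Fr 0.33 Fz 0.5 w 0.190
phi 3.140 act 3.120 t 34.2 Ft 7.51 Fr -0.10 Fz 0.5 w 0.190
phi 3.180 act 3.160 t 34.5 Ft 7.59 Fr -0.12 Fz 0.2 w 0.188
phi 3.220 act 3.200 t 34.8 Ft 7.11 Fr -0.39 Fz 0.3 w 0.190
phi 3.260 act 3.240 t 35.1 Ft 6.95 Fr -0.66 Fz 0.8 w 0.185
phi 3.300 act 3.280 t 35.4 Ft 7.56 Fr -1.23 Fz 0.0 w 0.188
phi 3.340 act 3.320 t 35.8 Ft 7.55 Fr -0.74 Fz 0.7 w 0.188
phi 3.380 act 3.360 t 36.1 Ft 7.39 Fr -1.91 Fz 0.3 w 0.184
phi 3.420 act 3.400 t 36.4 Ft 7.48 Fr -2.43 Fz 0.3 w 0.185
phi 3.460 act 3.439 t 36.7 Ft 7.49 Fr -2.03 Fz 0.4 w 0.188
```

Clean baseline of 7.4 N. The target is therefore about 11.6 N (+0.3 x 14).

```bash
python3 - <<'E'
from h import *
F0=np.load('F0b.npy');S=json.load(open('S.json'))
turn2(np.arange(S['phi']+.025,4.3,.025),8.7,F0,S)
E
```

```text
phi 3.485 act 3.462 t 37.0 Ft 7.48 Fr -2.78 Fz 0.7 w 0.187
phi 3.510 act 3.487 t 37.3 Ft 7.72 Fr -2.46 Fz 0.7 w 0.191
phi 3.535 act 3.512 t 37.6 Ft 7.45 Fr -2.99 Fz 0.0 w 0.187
phi 3.560 act 3.536 t 38.0 Ft 7.33 Fr -2.67 Fz 0.2 w 0.187
phi 3.585 act 3.561 t 38.3 Ft 8.14 Fr -3.26 Fz 0.8 w 0.187
phi 3.610 act 3.586 t 38.6 Ft 8.14 Fr -3.51 Fz 0.2 w 0.185
phi 3.635 act 3.611 t 38.9 Ft 7.23 Fr -3.26 Fz 0.7 w 0.185
phi 3.660 act 3.635 t 39.2 Ft 7.65 Fr -3.48 Fz 0.3 w 0.188
phi 3.685 act 3.660 t 39.5 Ft 7.50 Fr -4.06 Fz 0.5 w 0.191
phi 3.710 act 3.685 t 39.9 Ft 7.66 Fr -2.79 Fz 1.0 w 0.191
phi 3.735 act 3.710 t 40.2 Ft 7.80 Fr -3.74 Fz 1.6 w 0.181
phi 3.760 act 3.735 t 40.5 Ft 7.73 Fr -3.69 Fz 1.6 w 0.191
phi 3.785 act 3.760 t 40.8 Ft 7.47 Fr -3.81 Fz 1.5 w 0.186
phi 3.810 act 3.784 t 41.1 Ft 7.49 Fr -3.68 Fz 1.6 w 0.188
phi 3.835 act 3.808 t 41.5 Ft 7.35 Fr -4.13 Fz 1.2 w 0.190
phi 3.860 act 3.833 t 41.8 Ft 7.58 Fr -3.10 Fz 2.7 w 0.188
phi 3.885 act 3.858 t 42.1 Ft 7.56 Fr -3.31 Fz 2.6 w 0.188
phi 3.910 act 3.883 t 42.4 Ft 7.30 Fr -3.54 Fz 2.6 w 0.186
phi 3.935 act 3.907 t 42.7 Ft 7.61 Fr -3.46 Fz 2.4 w 0.184
phi 3.960 act 3.932 t 43.0 Ft 7.33 Fr -3.70 Fz 2.7 w 0.187
phi 3.985 act 3.956 t 43.4 Ft 7.59 Fr -4.08 Fz 2.5 w 0.189
phi 4.010 act 3.981 t 43.7 Ft 7.54 Fr -3.10 Fz 3.6 w 0.186
phi 4.035 act 4.006 t 44.0 Ft 8.13 Fr -3.25 Fz 3.7 w 0.185
phi 4.060 act 4.031 t 44.3 Ft 7.62 Fr -3.40 Fz 3.7 w 0.188
phi 4.085 act 4.056 t 44.6 Ft 7.84 Fr -3.58 Fz 3.5 w 0.184
phi 4.110 act 4.080 t 44.9 Ft 7.72 Fr -4.11 Fz 3.5 w 0.189
phi 4.135 act 4.103 t 45.2 Ft 8.08 Fr -3.28 Fz 4.4 w 0.188
phi 4.160 act 4.125 t 45.6 Ft 8.90 Fr -3.90 Fz 4.4 w 0.187
LIMIT
```

```bash
python3 - <<'E'
from h import *
F0=np.load('F0b.npy');S=json.load(open('S.json'))
turn2(np.arange(S['phi']+.012,4.32,.012),11.2,F0,S)
E
```

```text
phi 4.172 act 4.132 t 45.9 Ft 9.84 Fr -4.31 Fz 4.7 w 0.186
phi 4.184 act 4.141 t 46.2 Ft 10.34 Fr -3.38 Fz 6.4 w 0.186
phi 4.196 act 4.151 t 46.5 Ft 10.70 Fr -3.15 Fz 6.6 w 0.187
phi 4.208 act 4.160 t 46.8 Ft 10.87 Fr -3.21 Fz 6.6 w 0.192
phi 4.220 act 4.169 t 47.1 Ft 11.92 Fr -3.37 Fz 7.2 w 0.186
LIMIT
```

The estimate from force is (11.9-7.55)/0.3, about 14.5 N. From angle it is (4.169-4.106)x220, about 14 N, so the two agree. I'll release, retreat upward, and check the result.

```bash
python3 - <<'E'
from h import *
arm.gripper_to(.5); arm.hold(.2); t,p,F,w=st(); print('open',t,p,F-np.load('F0b.npy'),w)
arm.move_linear(p+.12*Z,vel=.1)
q=p+.16*Z; q[0]+=.07; q[1]+=.10
arm.move_ptp(q,ROT); arm.hold(.3); print(st())
snap('wrist','w8')
a=cv2.imread('pics/w8.png');cv2.imwrite('pics/w8b.png',cv2.resize(a,(800,600),interpolation=cv2.INTER_CUBIC))
E
```

```text
open 48.0333 [ 0.4887 -0.1186  0.0714] [-0.1853 -0.5436 -0.1922] 0.501788305242577
(50.2583, array([ 0.5582, -0.0195,  0.231 ]), array([ 0.4771, -0.2219,  0.1352]), 0.5035267956642782)
```

View pics/w8b.png

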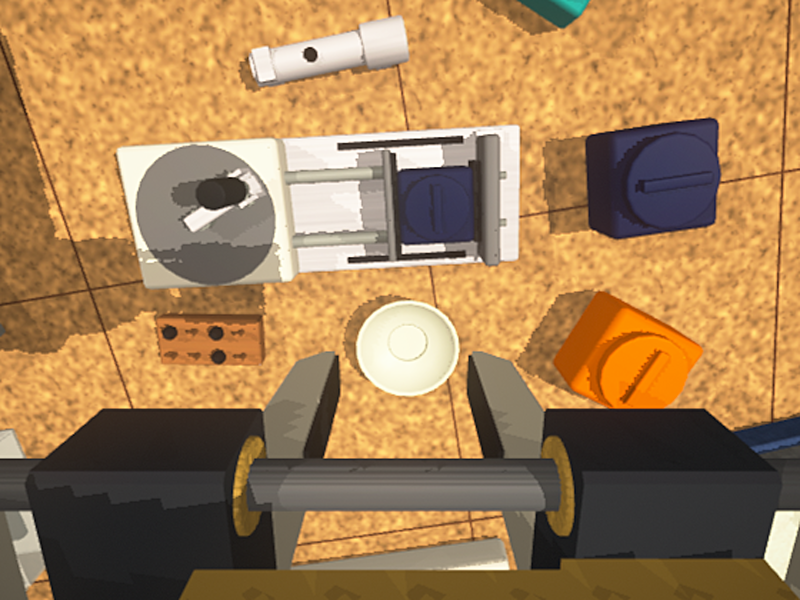

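The case sits square between jaw and bumper, and other items look in place. One numeric check that the handle is upright, and the case squareness.

```bash
python3 - <<'E'
from h import *
c=pickle.load(open('pics/w8.pkl','rb'));pix=c['pixels'].astype(int)
P=np.array([[px(c,q,v) for q in range(130,200)] for v in range(110,160)]);k=pix[110:160,130:200].sum(2)<200
m=k&(P[...,2]>.128)&(P[...,2]<.142);q=P[m];print('top',len(q),np.median(q,0),q.max(0)-q.min(0),'max z',np.percentile(P[k][:,2],98))
foot=np.array([.503+.045*np.cos(a0-4.17),-.161+.045*np.sin(a0-4.17)]);print('foot',foot,'lean mm',(np.median(q,0)[:2]-foot)*1000)
f=lambda x,y,z: px(c,x*.7,y*.7,z)[:2]
a=lambda p,q: np.degrees(np.arctan2(*(q-p)[::-1]))
print('case edge',a(f(399,170,.052),f(402,243,.052)),'bumper/backstop edge',a(f(484,137,.057),f(486,263,.057)),'jaw',a(f(388,152,.049),f(391,260,.049)))
E
```

```text
top 402 [ 0.4862 -0.1171  0.1357] [0.0165 0.0179 0.0101] max z 0.13727819989107418
foot [ 0.4865 -0.1191] lean mm [-0.2795  2.0245]
case edge -7.342067770581128 bumper/backstop edge -6.062054675032484 jaw -8.46833333130284
```

Sleeve top is at z = 136 mm and within 2 mm of directly above its foot, so the handle is upright. The case edge is within about 1° of the jaw and backstop edges. Handing in.

```bash
python3 -c "
from h import *
print(st()); arm.close_job()"
```

```text
(50.3083, array([ 0.5583, -0.0194,  0.2312]), array([-0.0684, -0.6791, -0.3006]), 0.49943814733690844)
the job is handed in; nothing more can be done
```

The navy case is clamped in the dock with the handle left upright. I handed the job in at 50.3 s with the gripper clear and the measured outside force near zero. No verdict was reported.

**What I did:** I swung the handle up to its stop, then cranked clockwise about 4.17 rad. I stopped when the force at the handle had risen from 7.5 N to 11.9 N, then let go.

**Last checks:**
- **Clamping force:** about 14 N, estimated two ways. The handle-force rise gives about 14.5 N and the crank angle past contact gives about 14 N. I could not measure the jaw force directly.
- **Handle:** its top is 136 mm above the table and within 2 mm of directly above its foot.
- **Case:** square to the jaw and backstop within about 1.3° (0.02 rad), which is roughly the accuracy of reading edges off the picture.
- **Other things:** the flashlight, dish and tip holder look undisturbed in the last picture. The mug, earbud box, watch tin and glasses case were out of view. I never moved the arm near them.

**What disagreed or went wrong:**
- **Fingertip position:** the fingertips are about 26 mm behind the reported TCP, found by touching the gearbox top (the camera suggested 29 mm). Because of this my first grasp closed above the handle. I corrected for the offset afterwards.
- **Sleeve in the grip:** the sleeve crept to the edge of the pads partway through the turn, so I regripped it centrally before the jaw force built up.

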